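# Put the electrode stand in order for the night

## Robot

A 6-joint arm with a two-finger parallel gripper is mounted at the origin on the work surface. World frame = base frame: x ahead of the robot, y to its left, z up, the work surface at z = 0. Lengths are in m, angles in rad, forces in N, time in s.
With the tool pointing down it reaches from about 0.25 to 0.8 m from the base axis. Payload 8.5 kg.
Tool frame: the origin (TCP) lies at the very end of the fingers, on their centre line; the grasp point (between the pads) lies 19 mm behind it; x points along the fingers, y is the direction in which the jaws open and shut, and the axes are right-handed (so a half turn about x gives the same grasp; the last joint's range is limited). The gripper opens to 85 mm and grips with 20 to 120 N. Pads are 22 mm wide; open, the fingers measure 114 mm over their backs; the gripper's body (76 mm by 85 mm) begins 54 mm behind the grasp point. The pads swing forward as they close: fully open they stand 13 mm farther back than shut.
Start: joints at [-1.202, 0.238, -0.013, 1.319, 0, 1.571], TCP at [0.189, -0.49, 0.231] pointing down, gripper open.
Joint ranges: [-2.66, 2.66], [-1.03, 1.9], [-1.14, 1.46], [-1.82, 2.27], [-1.45, 1.34], [-3.14, 3.14]. Speed limits (rad/s): [2.22, 2.22, 2.79, 3.14, 3.14, 3.14].

## Interface

Orientations are given as a unit quaternion [x, y, z, w].
In Python, from workcell import read_state, read_camera, finish_job gives the robot as it stands. The module is installed in compiled form; this text tells all that it offers.
- The arm moves only by the tool send_rows, never from a script. Its argument "targets" is a list that holds one entry, the list of rows, each a list of 7 numbers: the opening, from 0 (shut) to 1 (fully open), then the shift along the tool's x, y, z in m, then the turn, a rotation vector about the tool's x, y, z in rad. In form: [[[hand, tx, ty, tz, ax, ay, az], ...]]. A call has 1 to 12 rows; each row is the pose to reach, as a shift and turn from the pose measured when the call began, along the tool's axes at that moment; what a row does not reach only later rows make up. A row lasts 1/10 s, in which the tool goes at most 50 mm and 8.59 degrees, less where a joint would pass 70% of its speed; a pose out of reach is approached as far as the arm can. A call with a gripper value outside its range is refused whole. The fingers move at their own pace and stop on an object; the grip force is fixed at half the most. Time passes only in rows, so rows that repeat a pose let the fingers close. It gives the time, the measured TCP pose, the force and the opening at its end, in the units of the state.
- read_state(): the state, without advancing time (a new reading comes with each control period).
- read_camera(name): name is "side" or "top" or "wrist"; returns a dict with "color" (384x512x3 uint8, red, green, blue), "camera_matrix" (3x3 intrinsics, pixels), "extrinsics" (4x4, takes a point from camera to world coordinates). Camera axes: x right, y down, z forward; pixel columns grow to the right and rows downward; lengths in m; the calibration is good to about 2 mm. A picture is of the moment at which its call begins. There is no depth.
- finish_job(): hands the job in, once; it reports no verdict.
The state is a dict: "time_s": time; "joint_pos": joint angles; "joint_velocities": joint speeds; "tau": joint torques, N m; "position": TCP position; "ee_rot": TCP orientation; "ft_force": force on the tool from outside, world axes, zero at the start; "torque": the same for the moment, N m; "opening": finger opening in m.
Only numpy, scipy, OpenCV 4.12 (cv2) and the standard library are available. Lean on these libraries where they do the work, as an engineer would, in place of code of your own. Each camera call takes 0.05 s, during which the arm holds its last target. There are 200 camera calls.

## Task

Close down the pH station: first take the tall, slim white jar and stand it upright in the low ring on the foot of the electrode stand, all the way down on the foot plate. Then lift the electrode out of its rinse block and hang it upright in the fork of the same stand, bringing its thin shaft in sideways through the fork's open end, above the lips, and lowering it until the head sits on the fork. Set both down gently without dropping or tipping them, and leave the squat jar, the reagent bottle and the tip box where they are.

Things in the scene. Friction and masses are not known exactly. Their poses are not given: they have to be found in the camera images.
- jar_mid (a point): centre (half-way up, on the axis) of the loose tall slim jar: round, opaque white, grey screw lid; 56 mm diameter, 100 mm tall, about 0.2 kg; straight wall from 3 to 76 mm above its underside (grip its upper half), lid 42 mm diameter on the top 17 mm. z up. Starts standing on the bench on the robot's left.
- electrode_mid (a point): centre of the loose upright pH electrode, 140 mm tall, 0.12 kg. Top: grey head 40 mm diameter, 60 mm tall (grip here), flat shoulder below; glass shaft 14 mm diameter, 62 mm long; black guard 24 mm diameter, 18 mm tall at the tip. This point is on the shaft, 10 mm below the shoulder, 40 mm below the head's middle. z up. Starts in the rinse block on the robot's right, shoulder on the block's top.
- rinse_block: fixed white block, 70 x 70 mm, 85 mm tall, with one round upright hole 28 mm wide and 82 mm deep in which the electrode starts; origin at the centre of its underside. Lift the electrode more than 80 mm straight up to clear it.
- ring_seat (a point): centre of the jar's place: on the foot plate's top face (12 mm above the bench), on the axis of the low steel ring, where the jar's underside must stand. The ring's inner diameter is 61 mm, 67 mm at its flared mouth; its top edge is 36 mm above this point; it stands on three short legs. Axes as the stand.
- fork_seat (a point): electrode's place, on the fork's top face (150 mm above bench). The fork is a level steel plate 8 mm thick; its 19 mm slot opens only along this frame's -y (away from post and ring). Tines end 29 mm from this point; their ends and the back (24 mm off at +y) have lips 8 mm high, so the shoulder comes in higher than that, then is lowered onto the top face. The guard cannot pass the slot from above.
- stand: fixed electrode stand; origin on the bench under the middle of the grey foot plate, 110 mm (x) by 250 mm (y), 12 mm thick. Ring axis at y = +78 mm; steel post 18 mm diameter, 142 mm high, at y = -10 mm; fork seat at y = -85 mm, the fork lying on top of the post, nothing above it. z up; yaw varies.
- squat_jar_mid (a point): centre of the squat jar, a bystander of the same white plastic: 76 mm diameter, 70 mm tall, too wide for the ring; stands on the bench on the robot's left. It and the tall jar may stand in either of two places.
- reagent_bottle: bystander: loose glass bottle with blue cap, 70 mm diameter, 160 mm tall; origin at the centre of its underside.
- tip_box: bystander: loose yellow pipette-tip box with clear lid, 85 x 120 mm, 67 mm tall; origin at the centre of its underside.
Mind the look-alikes: they are no part of the job. Leave any green look-alike of the part that bears jar_mid alone.

How it is judged:
On the way, in this order (a step that is already met when the one before it is completed fails the run):
1. the tall slim jar stands in the ring, down on the foot plate, released (horizontal distance between jar_mid and ring_seat below 0.006 m and z of jar_mid in the frame of ring_seat between 0.045 and 0.055 m and angle between jar_mid's own z axis and vertical below 0.08 rad and contact force between jar and the fingers below 0.05 N), for 0.2 s.
2. the electrode hangs in the fork, shoulder on the fork, released (horizontal distance between electrode_mid and fork_seat below 0.008 m and z of electrode_mid in the frame of fork_seat between -0.015 and -0.006 m and angle between electrode_mid's own z axis and vertical below 0.1 rad and contact force between electrode and the fingers below 0.05 N), for 0.2 s.
At the end, for the whole second after the job is handed in: Jar upright (0.08 rad) in the ring, within 6 mm of its axis, underside within 5 mm of the foot plate; electrode upright (0.1 rad) in the fork, within 8 mm of the seat, shoulder from 5 mm below to 4 mm above the top face; both released, at rest; bystanders within 30 mm of their starts (all of step 1 and all of step 2 and linear speed of each of jar, electrode below 0.02 m/s and angular speed of each of jar, electrode below 0.2 rad/s and distance of each of squat_jar_mid, reagent_bottle, tip_box from where it was at the start of the episode below 0.03 m); the robot touches nothing.
It fails at once if the jar is tipped over (angle between jar_mid's own z axis and vertical above 0.6 rad).
It fails at once if the electrode is tipped over (angle between electrode_mid's own z axis and vertical above 0.6 rad).
It fails at once if the jar is dropped (falls free at more than 0.5 m/s) (linear speed of jar above 0.5 m/s and contact force between jar and the fingers below 0.05 N).
It fails at once if the electrode is dropped (falls free at more than 0.5 m/s) (linear speed of electrode above 0.5 m/s and contact force between electrode and the fingers below 0.05 N).
It fails at once if the squat jar, the reagent bottle or the tip box is shoved or tipped (distance of any of squat_jar_mid, reagent_bottle, tip_box from where it was at the start of the episode above 0.03 m or angle between any of squat_jar_mid, reagent_bottle, tip_box's own z axis and vertical above 0.4 rad).
It also fails if it takes over 61 s, if anything falls off the work surface, if the arm or the gripper's body presses on something with over 40 N, if the wrist force passes 120 N, or if a joint passes its speed limit or range.

## Working session

There is one attempt and no reset: what is moved stays moved. The work goes in short steps, Python scripts to look and compute and a tool call to move; the robot and the scene stay as the last step left them, time stands still between calls to the robot, and variables do not carry over. Pictures are saved under pics/ and viewed, about 8 in all and at most 12, crops included, and the job is handed in when it is done.

Besides the shell and the picture viewer there is one more tool, called after ">>>" as name([rows], argument=value, ...), one row to a line, values as JSON. send_rows: Moves the arm, as the interface text tells. Its arguments: {"type":"object","properties":{"targets":{"type":"array","items":{"type":"array","items":{"type":"array","items":{"type":"number"}}}}},"required":["targets"]}

```bash
mkdir -p pics; python3 - <<'E'
from workcell import *
import cv2,numpy as np
s=read_state();print({k:np.round(v,3).tolist() for k,v in s.items()})
for n in("top","side"):
    c=read_camera(n);cv2.imwrite(f"pics/{n}0.png",c["color"][...,::-1]);print(n,np.round(c["camera_matrix"],1).tolist(),np.round(c["extrinsics"],4).tolist())
E
```

```text
{'time_s': 0.0, 'joint_pos': [-1.202, 0.239, -0.014, 1.319, 0.0, 1.571], 'joint_velocities': [0.001, -0.001, 0.001, 0.001, -0.001, 0.001], 'tau': [0.001, -53.878, 34.644, 0.018, 0.0, 0.0], 'position': [0.189, -0.489, 0.231], 'ee_rot': [-0.695, -0.13, 0.695, -0.129], 'ft_force': [0.058, 0.131, 1.076], 'torque': [0.059, -0.024, 0.011], 'opening': 0.085}
top [[411.4, 0.0, 253.0], [0.0, 411.4, 203.6], [0.0, 0.0, 1.0]] [[-0.0014, -0.9949, 0.1009, 0.478], [-0.9998, -0.0004, -0.0177, 0.0368], [0.0177, -0.1009, -0.9947, 1.3034], [0.0, 0.0, 0.0, 1.0]]
side [[444.8, 0.0, 252.5], [0.0, 444.8, 198.4], [0.0, 0.0, 1.0]] [[0.9976, -0.0343, 0.0599, 0.5215], [-0.0662, -0.7213, 0.6894, -0.8048], [0.0196, -0.6917, -0.7219, 0.9594], [0.0, 0.0, 0.0, 1.0]]
```

View pics/top0.png

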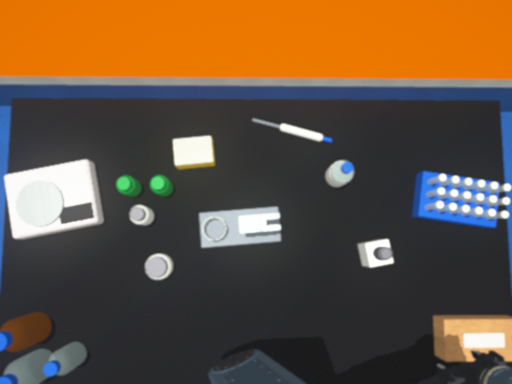

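View pics/side0.png

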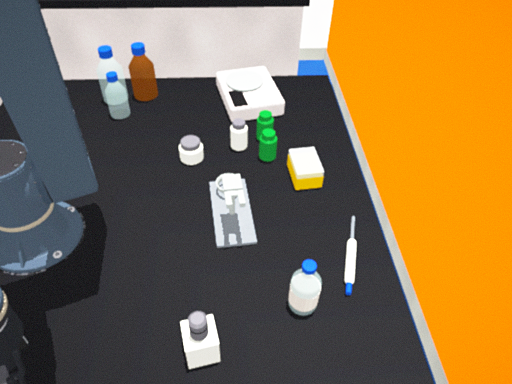

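The top view shows the tall jar at about (142,215), the squat jar at (158,267), the stand ring at (214,229), the fork slot at (265,225) and the electrode head at (383,253). The green look-alikes are at (128,185) and (161,185).

```bash
cat > h.py <<'E'
import numpy as np,cv2
from workcell import *
def world(c,u,v,z):
    K,E=c["camera_matrix"],c["extrinsics"]
    d=E[:3,:3]@np.linalg.solve(K,[u,v,1]);return E[:3,3]+d*(z-E[2,3])/d[2]
def pix(c,p):
    K,E=c["camera_matrix"],c["extrinsics"]
    q=K@(E[:3,:3].T@(np.asarray(p)-E[:3,3]));return q[:2]/q[2]
def crop(c,u0,v0,w,h,s,name):
    im=c["color"][v0:v0+h,u0:u0+w,::-1];im=cv2.resize(im,None,fx=s,fy=s,interpolation=cv2.INTER_CUBIC)
    cv2.imwrite(name,im)
E
python3 - <<'E'
from h import *
c=read_camera("top");d=read_camera("side")
a=lambda c,u,v,w,h,s:cv2.resize(c["color"][v:v+h,u:u+w,::-1],None,fx=s,fy=s,interpolation=cv2.INTER_CUBIC)
top=a(c,110,170,180,120,4)           # 720x480
cv2.imwrite("pics/crop1.png",top)
e=np.hstack([a(c,350,230,50,50,6),a(d,170,300,60,75,4),a(d,225,110,30,50,6)[:300]]);cv2.imwrite("pics/crop2.png",e) if 0 else None
for n,u,v,z in[("jar",142,215,.1),("squat",158,267,.07),("ring",214,229,.048),("elec",384,253,.145),("bottle",346,168,.16)]:print(n,world(c,u,v,z).round(4))
print(world(d,238.5,124,.1),world(d,198,319,.145))
E
```

```text
jar [0.5666 0.3395 0.1   ]
squat [0.4148 0.296  0.07  ]
ring [0.5277 0.1333 0.048 ]
elec [ 0.4561 -0.3521  0.145 ]
bottle [ 0.6955 -0.2469  0.16  ]
[0.57006886 0.34539453 0.1       ] [ 0.45754653 -0.35655785  0.145     ]
```

View pics/crop1.png

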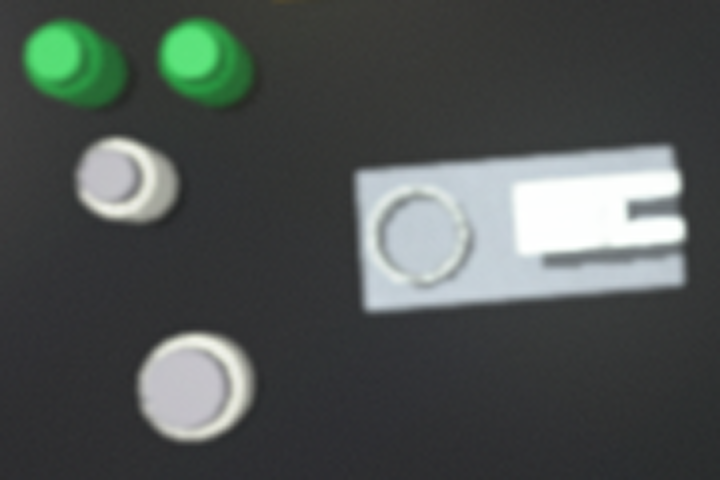

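The crop shows the grey jar lid centre at (109,175), the ring at (421,235), the plate corners at (356,171), (671,146), (685,284) and (366,311), and the fork tine ends at about x=683.

```bash
python3 - <<'E'
from h import *
c=read_camera("top")
f=lambda u,v,z:world(c,(u+.5)/4-.5+110,(v+.5)/4-.5+170,z)[:2]
print("jar",f(109,175,.1),"squat",f(184,388,.07),"g1",f(57,52,.1),"g2",f(191,50,.1))
P=np.array([f(*p,.012) for p in[(356,171),(671,146),(685,284),(366,311)]])
print("plate",P.round(4).tolist(),np.linalg.norm(P-np.roll(P,-1,0),axis=1))
r=cv2.minAreaRect(P.astype(np.float32));ctr=P.mean(0)
yv=(P[0]-P[1])+(P[3]-P[2]);yv/=np.linalg.norm(yv)
yaw=np.arctan2(-yv[0],yv[1]);print("ctr",ctr,"yaw",np.degrees(yaw))
print("ring pred",ctr+.078*yv,"ring meas",f(421,235,.048),"fork pred",ctr-.085*yv)
for q in[(683,183),(686,229)]:print("tine end",f(*q,.158))
print("slot back",f(628,209,.15))
for xx in(-.01,.01):print("tine pred px",(pix(c,[*(ctr-.114*yv+xx*np.array([yv[1],-yv[0]])),.15])-[110,170])*4)
E
```

```text
jar [0.57137072 0.35449446] squat [0.41586904 0.30300064] g1 [0.66201411 0.39497251] g2 [0.663632   0.29691504]
plate [[0.5813, 0.1847], [0.6011, -0.0631], [0.4926, -0.0733], [0.472, 0.1757]] [0.24865039 0.10898464 0.2498124  0.10973712]
ctr [0.53677892 0.05599655] yaw 4.655129967411954
ring pred [0.5304486  0.13373925] ring meas [0.52961277 0.13066892] fork pred [ 0.54367735 -0.02872305]
tine end [ 0.56126525 -0.06002655]
tine end [ 0.52914827 -0.06185912]
slot back [ 0.54355941 -0.02189707]
tine pred px [678.57592856 218.15333606]
tine pred px [676.04598843 189.80084815]
```

```bash
cat >> h.py <<'E'
from scipy.spatial.transform import Rotation as Ro
def goal(p,jaw_deg):
    """shift and rotvec in tool axes to world TCP p, tool down, jaws along jaw_deg (mod 180, nearest)"""
    s=read_state();R=Ro.from_quat(s["ee_rot"]);best=None
    for k in(0,180):
        a=np.radians(jaw_deg+k);y=np.array([np.cos(a),np.sin(a),0]);x=np.array([0,0,-1.])
        G=Ro.from_matrix(np.c_[x,y,np.cross(x,y)]);r=(R.inv()*G).as_rotvec()
        print("jaw+%d"%k,"shift",R.inv().apply(np.array(p)-s["position"]).round(4),"turn",r.round(4))
    j=R.as_matrix()[:,1];print("now",s["position"].round(4),"jaw",np.degrees(np.arctan2(j[1],j[0])).round(2),"tilt",R.as_matrix()[:,0].round(3),"q",s["joint_pos"].round(3),"F",s["ft_force"].round(1),"open",s["opening"],"t",s["time_s"])
E
python3 -c "
from h import *
goal([.56,.33,.22],5)"
```

```text
jaw+0 shift [ 0.0114 -0.6308 -0.6413] turn [-1.2893e+00 -4.0000e-04  6.0000e-04]
jaw+180 shift [ 0.0114 -0.6308 -0.6413] turn [1.8523e+00 6.0000e-04 5.0000e-04]
now [ 0.1892 -0.4895  0.231 ] jaw -68.87 tilt [-0.     0.001 -1.   ] q [-1.202  0.238 -0.014  1.319 -0.     1.571] F [0.2 0.6 1. ] open 0.08551267216173578 t 0.25
```

>>> send_rows([
  [[1, 0.01, -0.63, -0.64, -1.289, 0, 0], [1, 0.01, -0.63, -0.64, -1.289, 0, 0], [1, 0.01, -0.63, -0.64, -1.289, 0, 0], [1, 0.01, -0.63, -0.64, -1.289, 0, 0], [1, 0.01, -0.63, -0.64, -1.289, 0, 0], [1, 0.01, -0.63, -0.64, -1.289, 0, 0], [1, 0.01, -0.63, -0.64, -1.289, 0, 0], [1, 0.01, -0.63, -0.64, -1.289, 0, 0], [1, 0.01, -0.63, -0.64, -1.289, 0, 0], [1, 0.01, -0.63, -0.64, -1.289, 0, 0], [1, 0.01, -0.63, -0.64, -1.289, 0, 0], [1, 0.01, -0.63, -0.64, -1.289, 0, 0]],
])

```text
time_s: 1.45
position: [0.4367, 0.0593, 0.2249]
ee_rot: [0.478, 0.521, -0.477, 0.521]
ft_force: [1.7, -1.0, -0.1]
opening: 0.085
```

```bash
python3 -c "
from h import *
goal([.56,.33,.22],5)"
```

```text
jaw+0 shift [ 0.0051  0.1465 -0.2589] turn [ 0.0002 -0.0006 -0.0005]
jaw+180 shift [ 0.0051  0.1465 -0.2589] turn [-3.1414e+00  8.0000e-04 -9.0000e-04]
now [0.4367 0.0593 0.2249] jaw 5.01 tilt [ 0.     0.001 -1.   ] q [ 1.350e-01  9.600e-02 -2.070e-01  1.267e+00  1.000e-03  1.618e+00] F [ 1.7 -1.  -0.1] open 0.08501764106028525 t 1.45
```

>>> send_rows([
  [[1, 0.005, 0.1465, -0.259, 0, 0, 0], [1, 0.005, 0.1465, -0.259, 0, 0, 0], [1, 0.005, 0.1465, -0.259, 0, 0, 0], [1, 0.005, 0.1465, -0.259, 0, 0, 0], [1, 0.005, 0.1465, -0.259, 0, 0, 0], [1, 0.005, 0.1465, -0.259, 0, 0, 0], [1, 0.005, 0.1465, -0.259, 0, 0, 0], [1, 0.005, 0.1465, -0.259, 0, 0, 0]],
])

```text
time_s: 2.25
position: [0.5598, 0.331, 0.2187]
ee_rot: [0.477, 0.522, -0.478, 0.522]
ft_force: [-0.5, -1.4, -0.9]
opening: 0.0854
```

```bash
python3 - <<'E'
from h import *
goal([.571,.3535,.15],5)
c=read_camera("wrist");cv2.imwrite("pics/w1.png",c["color"][...,::-1])
print(c["camera_matrix"].round(1).tolist(),c["extrinsics"].round(3).tolist())
print(pix(c,[.571,.3535,.1]),pix(c,[.53,.132,.048]))
E
```

```text
jaw+0 shift [ 0.0687  0.0133 -0.0214] turn [0.0018 0.0005 0.0013]
jaw+180 shift [ 0.0687  0.0133 -0.0214] turn [-3.1398e+00 -2.1000e-03  7.0000e-04]
now [0.5598 0.331  0.2187] jaw 5.1 tilt [-0.001 -0.001 -1.   ] q [0.534 0.464 0.294 1.402 0.    2.016] F [-0.5 -1.4 -0.9] open 0.08539748201666186 t 2.25
[[294.6, 0.0, 251.9], [0.0, 294.6, 191.4], [0.0, 0.0, 1.0]] [[0.996, 0.085, 0.025, 0.553], [0.089, -0.951, -0.297, 0.408], [-0.002, 0.298, -0.954, 0.361], [0.0, 0.0, 0.0, 1.0]]
[266.96838092 163.71685798] [215.60154053 320.37107627]
```

View pics/w1.png

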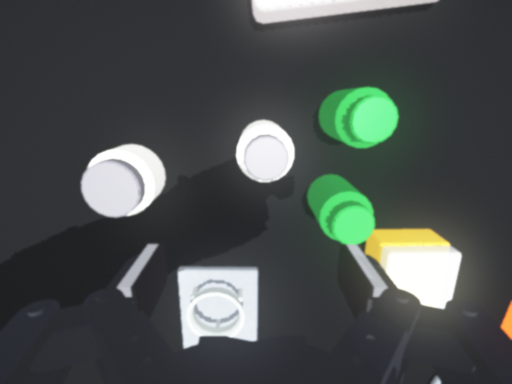

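The wrist view shows the tall jar lid at (266,157), the ring at about (216,311), the squat jar at (112,188) and the green jars to the right. I'll refine these numerically.

```bash
python3 - <<'E'
from h import *
c=read_camera("wrist");im=c["color"]
crop(c,170,255,100,95,4,"pics/w1r.png")
j=cv2.resize(im[110:195,225:310,::-1],None,fx=4,fy=4,interpolation=cv2.INTER_CUBIC)
r=cv2.resize(im[255:350,170:270,::-1],None,fx=4,fy=4,interpolation=cv2.INTER_CUBIC)
o=np.zeros((380,740,3),np.uint8);o[:340,:340]=j;o[:,340:]=r;cv2.imwrite("pics/w1c.png",o)
print(world(c,266,158,.1),world(c,216,311,.048))
goal([.571,.3535,.15],5)
E
```

```text
[0.56953945 0.3574601  0.1       ] [0.52939229 0.14504626 0.048     ]
jaw+0 shift [ 0.07    0.0135 -0.023 ] turn [-0.0001 -0.      0.0003]
jaw+180 shift [ 0.07    0.0135 -0.023 ] turn [3.1415e+00 4.0000e-04 0.0000e+00]
now [0.5596 0.3294 0.22  ] jaw 4.99 tilt [-0. -0. -1.] q [0.532 0.461 0.292 1.402 0.    2.016] F [-0.1 -0.4  0.7] open 0.08538136274778815 t 2.35
```

View pics/w1c.png

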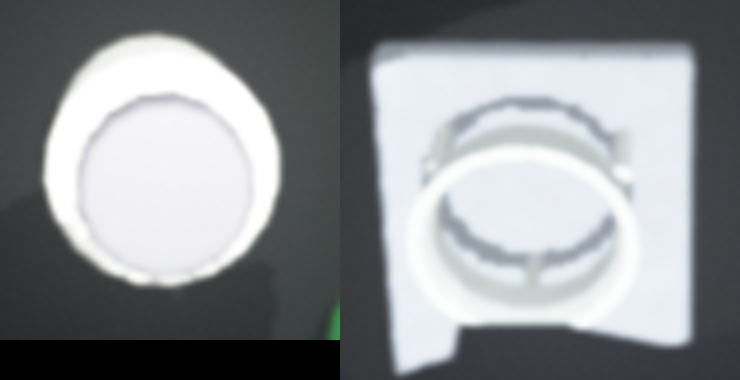

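```bash
python3 - <<'E'
from h import *
c=read_camera("wrist");print("jar",world(c,266.1,156.1,.1),"ring",world(c,215.4,315.4,.048),"plate edge",world(c,218,267,.012))
print(pix(c,[.5266,.1802,.012]))
d=read_camera("side")
cx=[]
for z,u in((.1,0),):pass
a=cv2.resize(d["color"][115:155,225:255,::-1],None,fx=9,fy=9,interpolation=cv2.INTER_CUBIC)
b=cv2.resize(d["color"][165:252,203:263,::-1],None,fx=6,fy=6,interpolation=cv2.INTER_CUBIC)
o=np.zeros((522,640,3),np.uint8);o[:360,:270]=a;o[:,280:]=b;cv2.imwrite("pics/s1.png",o)
E
```

```text
jar [0.56958342 0.3585061  0.1       ] ring [0.52887543 0.13724063 0.048     ] plate edge [0.52568018 0.18588938 0.012     ]
[218.45395232 270.70738327]
```

View pics/s1.png

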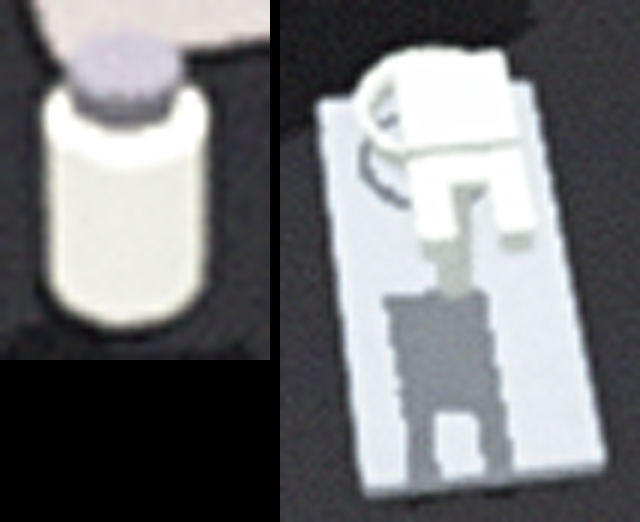

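```bash
python3 - <<'E'
from h import *
c=read_camera("side")
print("jar",world(c,238.55,121.6,.1))
f=lambda u,v,z:world(c,(u-280+.5)/6-.5+203,(v+.5)/6-.5+165,z)[:2]
P=np.array([f(*p,.012) for p in[(531,85),(606,464),(366,490),(318,100)]])
ctr=P.mean(0);yv=(P[0]-P[1])+(P[3]-P[2]);yv/=np.linalg.norm(yv)
print(P.round(4).tolist(),ctr,np.degrees(np.arctan2(-yv[0],yv[1])),np.linalg.norm(P-np.roll(P,-1,0),axis=1))
print("ring",ctr+.078*yv,"fork",ctr-.085*yv)
goal([.571,.355,.15],5)
E
```

```text
jar [0.5707936 0.3580542 0.1      ]
[[0.5809, 0.1847], [0.6013, -0.0629], [0.4935, -0.0721], [0.4719, 0.1787]] [0.53690807 0.05709659] 4.82283841032694 [0.24849378 0.10816685 0.2516926  0.109102  ]
ring [0.53035022 0.13482042] fork [ 0.54405445 -0.02760246]
jaw+0 shift [ 0.0709  0.0133 -0.0249] turn [-0.0011 -0.0008 -0.0011]
jaw+180 shift [ 0.0709  0.0133 -0.0249] turn [ 3.1405e+00 -1.7000e-03  1.3000e-03]
now [0.5598 0.329  0.2209] jaw 4.94 tilt [ 0.001  0.001 -1.   ] q [0.531 0.46  0.292 1.401 0.    2.016] F [ 0.1  0.1 -0. ] open 0.08561033472323662 t 2.5
```

>>> send_rows([
  [[1, 0.03, 0.013, -0.0265, 0, 0, 0], [1, 0.05, 0.013, -0.0265, 0, 0, 0], [1, 0.08, 0.013, -0.0265, 0, 0, 0], [1, 0.11, 0.013, -0.0265, 0, 0, 0], [1, 0.135, 0.013, -0.0265, 0, 0, 0], [1, 0.155, 0.013, -0.0265, 0, 0, 0], [1, 0.168, 0.013, -0.0265, 0, 0, 0], [1, 0.176, 0.013, -0.0265, 0, 0, 0], [1, 0.176, 0.013, -0.0265, 0, 0, 0], [1, 0.176, 0.013, -0.0265, 0, 0, 0]],
])

```text
time_s: 3.5
position: [0.5712, 0.3568, 0.0459]
ee_rot: [0.479, 0.521, -0.477, 0.521]
ft_force: [0.9, -1.7, -0.1]
opening: 0.0853
```

>>> send_rows([
  [[0, 0, 0, 0, 0, 0, 0], [0, 0, 0, 0, 0, 0, 0], [0, 0, 0, 0, 0, 0, 0], [0, 0, 0, 0, 0, 0, 0], [0, 0, 0, 0, 0, 0, 0], [0, 0, 0, 0, 0, 0, 0], [0, 0, 0, 0, 0, 0, 0], [0, 0, 0, 0, 0, 0, 0]],
])

```text
time_s: 4.3
position: [0.5715, 0.3572, 0.0474]
ee_rot: [0.48, 0.521, -0.476, 0.521]
ft_force: [-2.8, -0.3, 6.7]
opening: 0.0547
```

```bash
python3 - <<'E'
from h import *
goal([.5304,.1343,.16],4.7)
c=read_camera("wrist");cv2.imwrite("pics/w2.png",c["color"][...,::-1])
E
```

```text
jaw+0 shift [-0.1133 -0.0597  0.2183] turn [ 0.0041 -0.0024 -0.0037]
jaw+180 shift [-0.1133 -0.0597  0.2183] turn [-3.1374  0.0058 -0.0037]
now [0.5715 0.3572 0.0474] jaw 4.94 tilt [ 0.003  0.003 -1.   ] q [0.558 0.588 0.058 1.037 0.    2.043] F [-2.8 -0.3  6.7] open 0.05467610420737736 t 4.3
```

View pics/w2.png

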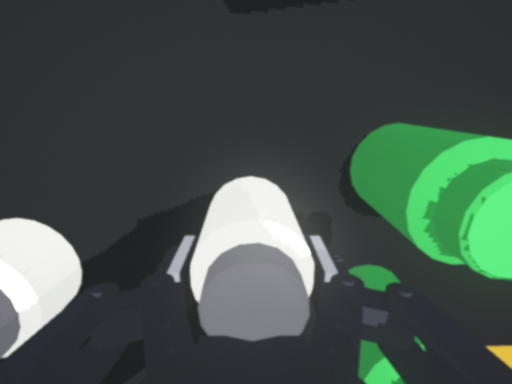

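Gripped. The lid appears at about (254,290) between the pads, with the green jars clear on the right.

```bash
python3 - <<'E'
from h import *
c=read_camera("wrist");print(world(c,254.5,290,.1))
E
```

```text
[0.57093409 0.36885487 0.1       ]
```

>>> send_rows([
  [[0, -0.02, 0, 0, 0, 0, 0], [0, -0.05, 0, 0, 0, 0, 0], [0, -0.08, 0, 0, 0, 0, 0], [0, -0.11, 0, 0, 0, 0, 0], [0, -0.113, -0.01, 0.035, 0, 0, 0], [0, -0.113, -0.02, 0.075, 0, 0, 0], [0, -0.113, -0.031, 0.115, 0, 0, 0], [0, -0.113, -0.042, 0.155, 0, 0, 0], [0, -0.113, -0.053, 0.19, 0, 0, 0], [0, -0.113, -0.06, 0.215, 0, 0, 0], [0, -0.113, -0.06, 0.218, 0, 0, 0], [0, -0.113, -0.06, 0.218, 0, 0, 0]],
])

```text
time_s: 5.6
position: [0.5302, 0.134, 0.16]
ee_rot: [0.48, 0.52, -0.477, 0.521]
ft_force: [1.0, 0.6, -2.5]
opening: 0.0541
```

```bash
python3 - <<'E'
from h import *
goal([.5304,.1343,.06],4.7)
c=read_camera("wrist");t=read_camera("top");s=read_camera("side")
cr=lambda c,u,v,w,h,k:cv2.resize(c["color"][v:v+h,u:u+w,::-1],None,fx=k,fy=k,interpolation=cv2.INTER_CUBIC)
o=np.zeros((600,800,3),np.uint8)
o[:300,:400]=cr(c,0,0,512,384,1)[:300,56:456] if 0 else cv2.resize(c["color"][...,::-1],(400,300))
o[:400,400:800]=cr(s,190,130,100,100,4)
o[300:600,:400]=cr(t,180,180,100,75,4)
cv2.imwrite("pics/m3.png",o)
E
```

```text
jaw+0 shift [ 0.1    -0.0002  0.    ] turn [ 0.0028 -0.0026 -0.0043]
jaw+180 shift [ 0.1    -0.0002  0.    ] turn [-3.1388  0.0067 -0.0041]
now [0.5302 0.134  0.16  ] jaw 4.86 tilt [ 0.004  0.003 -1.   ] q [ 0.247  0.305 -0.107  1.155  0.002  1.733] F [ 1.   0.6 -2.5] open 0.0541433944833408 t 5.6
```

View pics/m3.png

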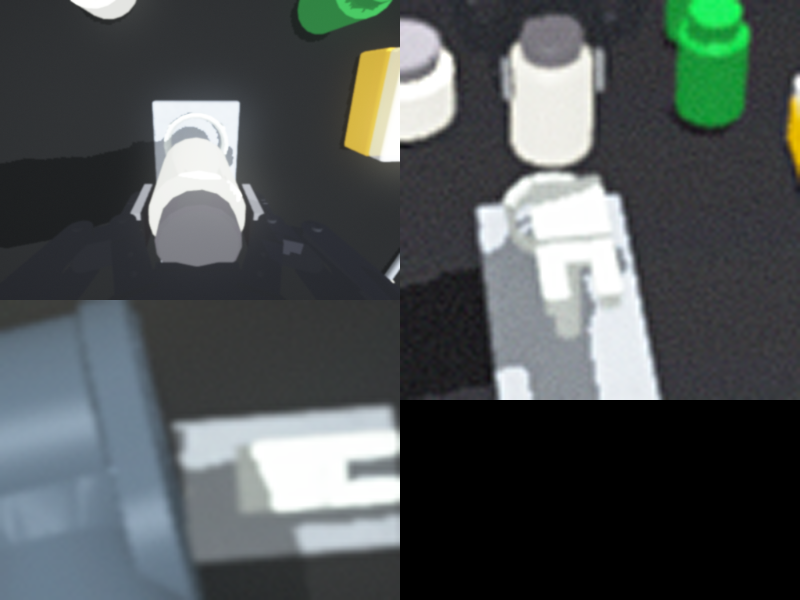

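The jar hangs upright in the hand behind and above the ring. I'll measure its offset from the TCP with a dense image fit.

```bash
cat > fit.py <<'E'
from h import *
from scipy.optimize import minimize
def edge(c,pts):   # mean gradient magnitude along projected points
    g=cv2.GaussianBlur(cv2.cvtColor(c["color"],cv2.COLOR_RGB2GRAY),(0,0),.8).astype(np.float32)
    m=np.hypot(cv2.Sobel(g,cv2.CV_32F,1,0),cv2.Sobel(g,cv2.CV_32F,0,1))
    p=np.array([pix(c,q) for q in pts],np.float32)
    return cv2.remap(m,p[None,:,0],p[None,:,1],cv2.INTER_LINEAR).mean()
def circ(x,y,z,r,a0=0,a1=360):
    a=np.radians(np.linspace(a0,a1,60));return np.c_[x+r*np.cos(a),y+r*np.sin(a),np.full(60,z)]
def search(c,f,x0,y0,w=.008):
    g=np.arange(-w,w+1e-9,.0005);S=np.array([[edge(c,f(x0+a,y0+b)) for b in g] for a in g])
    i,j=np.unravel_index(S.argmax(),S.shape);return round(x0+g[i],4),round(y0+g[j],4),S.max().round(1)
E
python3 - <<'E'
from fit import *
w=read_camera("wrist");s=read_camera("side")
s0=read_state();x,y,z=s0["position"];b=z-.047
print(x,y,z)
for dz in(-.002,0,.002):
  bb=b+dz
  print(dz,"side lid",search(s,lambda x,y:circ(x,y,bb+.1,.021),x,y),"side bottom front",search(s,lambda x,y:circ(x,y,bb+.003,.028,180,360),x,y,.01))
  print("wrist lid",search(w,lambda x,y:circ(x,y,bb+.1,.021,20,160),x,y))
print("wrist plate? ring far", search(w,lambda x,y:circ(x,y,.048,.0335,40,140),.5304,.1343))
print("side ring left",search(s,lambda x,y:circ(x,y,.048,.0345,110,250),.5304,.1343))
E
```

```text
0.5301772608511895 0.13549077646761562 0.1595186328425324
-0.002 side lid (np.float64(0.5312), np.float64(0.1275), np.float32(176.0)) side bottom front (np.float64(0.5292), np.float64(0.14), np.float32(438.5))
wrist lid (np.float64(0.5307), np.float64(0.1435), np.float32(135.6))
0 side lid (np.float64(0.5312), np.float64(0.1275), np.float32(160.8)) side bottom front (np.float64(0.5292), np.float64(0.138), np.float32(438.8))
wrist lid (np.float64(0.5307), np.float64(0.1435), np.float32(87.2))
0.002 side lid (np.float64(0.5307), np.float64(0.1275), np.float32(152.5)) side bottom front (np.float64(0.5292), np.float64(0.136), np.float32(438.7))
wrist lid (np.float64(0.5312), np.float64(0.1435), np.float32(66.6))
wrist plate? ring far (np.float64(0.5249), np.float64(0.1263), np.float32(114.1))
side ring left (np.float64(0.5269), np.float64(0.1423), np.float32(299.8))
```

>>> send_rows([
  [[0, 0.02, 0, 0.001, 0, 0, 0], [0, 0.04, 0, 0.001, 0, 0, 0], [0, 0.055, 0, 0.001, 0, 0, 0], [0, 0.06, 0, 0.001, 0, 0, 0], [0, 0.065, 0, 0.001, 0, 0, 0], [0, 0.07, 0, 0.001, 0, 0, 0], [0, 0.075, 0, 0.001, 0, 0, 0], [0, 0.08, 0, 0.001, 0, 0, 0], [0, 0.08, 0, 0.001, 0, 0, 0]],
])

```text
time_s: 6.75
position: [0.5302, 0.1346, 0.079]
ee_rot: [0.479, 0.521, -0.476, 0.521]
ft_force: [-0.1, 0.0, -2.2]
opening: 0.0547
```

```bash
python3 - <<'E'
from fit import *
goal([.5304,.1343,.059],4.7);print(read_state()["torque"])
s=read_camera("side")
a=cv2.resize(s["color"][130:230,190:290,::-1],None,fx=6,fy=6,interpolation=cv2.INTER_CUBIC)
cv2.imwrite("pics/m4.png",a)
goal([.5304,.1343,.059],4.7)
E
```

```text
jaw+0 shift [0.02   0.0001 0.0004] turn [ 0.0054 -0.0023 -0.0028]
jaw+180 shift [0.02   0.0001 0.0004] turn [-3.1362  0.0043 -0.0036]
now [0.5302 0.1346 0.079 ] jaw 5.01 tilt [ 0.003  0.003 -1.   ] q [ 0.248  0.367 -0.238  0.963  0.002  1.731] F [-0.1  0.  -2.2] open 0.05474124908694676 t 6.75
[ 0.00436267 -0.05213665 -0.00989565]
jaw+0 shift [ 0.0203 -0.0001  0.0004] turn [ 0.0053 -0.0024 -0.0031]
jaw+180 shift [ 0.0203 -0.0001  0.0004] turn [-3.1363  0.0048 -0.0037]
now [0.5304 0.1346 0.0793] jaw 5.01 tilt [ 0.003  0.003 -1.   ] q [ 0.248  0.367 -0.237  0.963  0.002  1.731] F [-0.2  0.6 -1.9] open 0.05420554483523327 t 6.8
```

View pics/m4.png

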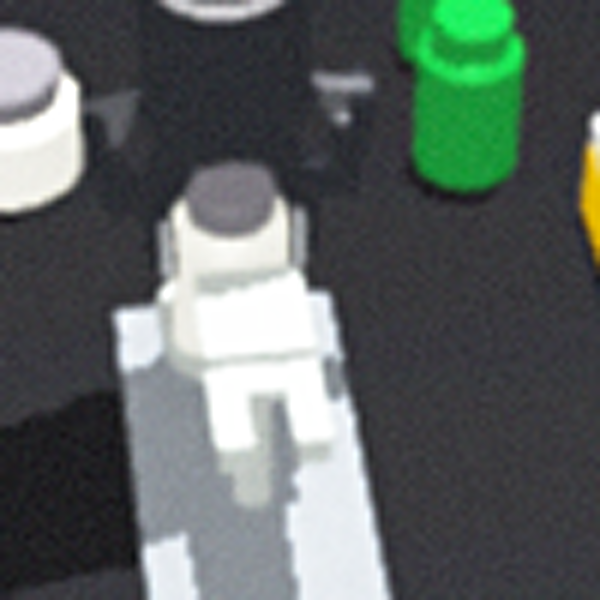

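The jar is going into the ring (lid at about (232,200), ring at (180,320)) with no contact force, so I'll lower it the rest of the way gently.

>>> send_rows([
  [[0, 0.004, 0, 0, 0, 0, 0], [0, 0.008, 0, 0, 0, 0, 0], [0, 0.012, 0, 0, 0, 0, 0], [0, 0.015, 0, 0, 0, 0, 0], [0, 0.017, 0, 0, 0, 0, 0], [0, 0.019, 0, 0, 0, 0, 0], [0, 0.0195, 0, 0, 0, 0, 0]],
])

```text
time_s: 7.5
position: [0.5303, 0.1347, 0.0596]
ee_rot: [0.479, 0.521, -0.476, 0.521]
ft_force: [0.2, -0.7, -2.9]
opening: 0.0543
```

>>> send_rows([
  [[0, 0.001, 0, 0, 0, 0, 0], [0, 0.002, 0, 0, 0, 0, 0], [0, 0.003, 0, 0, 0, 0, 0], [0, 0.003, 0, 0, 0, 0, 0]],
])

```text
time_s: 7.9
position: [0.5304, 0.1348, 0.0592]
ee_rot: [0.48, 0.521, -0.476, 0.522]
ft_force: [-10.2, -2.0, 25.3]
opening: 0.0545
```

>>> send_rows([
  [[0, 0, 0, 0, 0, 0, 0], [0, -0.0005, 0, 0, 0, 0, 0], [0.75, -0.0005, 0, 0, 0, 0, 0], [0.85, -0.0005, 0, 0, 0, 0, 0], [1, -0.0005, 0, 0, 0, 0, 0], [1, -0.0005, 0, 0, 0, 0, 0], [1, -0.0005, 0, 0, 0, 0, 0]],
])

```text
time_s: 8.6
position: [0.5304, 0.1348, 0.0596]
ee_rot: [0.48, 0.521, -0.476, 0.522]
ft_force: [-0.7, -0.6, -0.2]
opening: 0.0854
```

>>> send_rows([
  [[1, -0.01, 0, 0, 0, 0, 0], [1, -0.03, 0, 0, 0, 0, 0], [1, -0.06, 0, 0, 0, 0, 0], [1, -0.09, 0, 0, 0, 0, 0], [1, -0.12, 0, 0, 0, 0, 0], [1, -0.15, 0, 0, 0, 0, 0], [1, -0.17, 0, 0, 0, 0, 0], [1, -0.18, 0, 0, 0, 0, 0], [1, -0.18, 0, 0, 0, 0, 0]],
])

```text
time_s: 9.5
position: [0.5302, 0.1343, 0.2411]
ee_rot: [0.48, 0.521, -0.475, 0.522]
ft_force: [-0.1, 0.3, -1.0]
opening: 0.0855
```

```bash
python3 - <<'E'
from fit import *
s=read_camera("side");w=read_camera("wrist")
o=np.zeros((600,800,3),np.uint8)
o[:300,:400]=cv2.resize(w["color"][...,::-1],(400,300))
o[:,400:]=cv2.resize(s["color"][130:230,200:267,::-1],(400,600),interpolation=cv2.INTER_CUBIC)
cv2.imwrite("pics/m5.png",o)
print("lid side",search(s,lambda x,y:circ(x,y,.112,.021),.5304,.1343))
print("lid wrist",search(w,lambda x,y:circ(x,y,.112,.021),.5304,.1343))
goal([.457,-.33,.24],90)
c=read_camera("top")
E
```

```text
lid side (np.float64(0.5299), np.float64(0.1353), np.float32(245.5))
lid wrist (np.float64(0.5284), np.float64(0.1378), np.float32(170.9))
jaw+0 shift [-0.0028 -0.1126  0.456 ] turn [-1.4833e+00  5.0000e-04 -4.9000e-03]
jaw+180 shift [-0.0028 -0.1126  0.456 ] turn [ 1.6583e+00 -5.1000e-03 -6.0000e-04]
now [0.5293 0.1341 0.2389] jaw 5.01 tilt [ 0.003  0.003 -1.   ] q [0.247 0.269 0.048 1.346 0.002 1.73 ] F [-0.6 -0.3 -0.3] open 0.08544444449675123 t 9.6
```

View pics/m5.png

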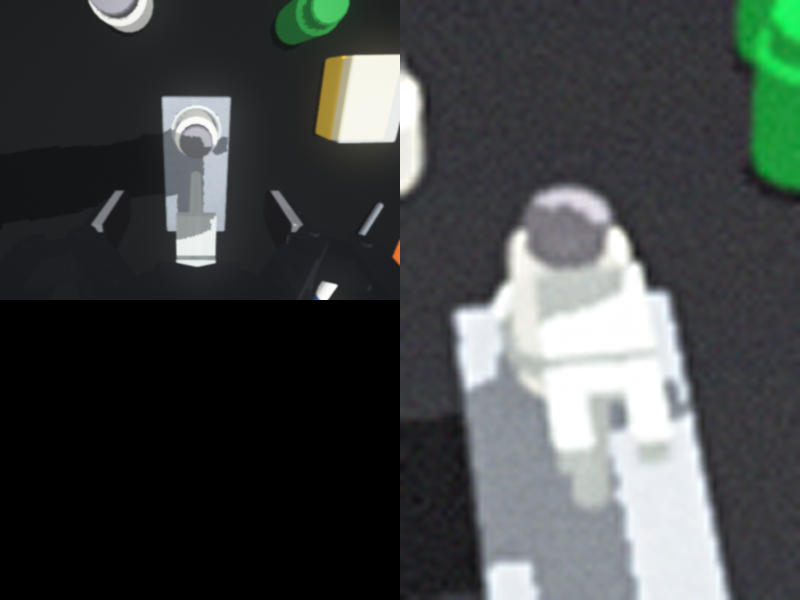

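The jar stands upright in the ring. The side fit puts its lid at (0.530, 0.135). Next I'll locate the electrode.

```bash
python3 - <<'E'
from fit import *
for n in("top","side"):
    c=read_camera(n);print(n,search(c,lambda x,y:circ(x,y,.145,.02),.457,-.354,.01))
    # fork tines: inner slot edges along stand y at z .15/.158
    yv=np.array([-np.sin(np.radians(4.7)),np.cos(np.radians(4.7))]);xv=np.array([yv[1],-yv[0]])
    def slot(x,y):
        P=[]
        for sx in(-.0095,.0095):
            for t in np.linspace(-.027,-.006,30):P.append([*(np.array([x,y])+sx*xv+t*yv),.15])
        for a in np.radians(np.linspace(0,180,20)):P.append([*(np.array([x,y])+.0095*(np.cos(a)*xv+np.sin(a)*yv)),.15])
        return P
    print("slot",search(c,slot,.5439,-.0282,.01))
goal([.457,-.354,.24],4.8)
E
```

```text
top (np.float64(0.456), np.float64(-0.344), np.float32(258.5))
slot (np.float64(0.5449), np.float64(-0.0362), np.float32(284.1))
side (np.float64(0.4555), np.float64(-0.3575), np.float32(260.1))
slot (np.float64(0.5424), np.float64(-0.0242), np.float32(141.7))
jaw+0 shift [-0.0031 -0.1144  0.4799] turn [ 0.0037 -0.0024 -0.0025]
jaw+180 shift [-0.0031 -0.1144  0.4799] turn [-3.1379  0.0039 -0.0038]
now [0.5291 0.134  0.2384] jaw 5.01 tilt [ 0.002  0.003 -1.   ] q [0.247 0.27  0.048 1.346 0.002 1.73 ] F [0.2 0.  0.2] open 0.08527354894315332 t 9.75
```

>>> send_rows([
  [[1, -0.01, -0.115, 0.48, 0, 0, 0], [1, -0.01, -0.115, 0.48, 0, 0, 0], [1, -0.01, -0.115, 0.48, 0, 0, 0], [1, -0.01, -0.115, 0.48, 0, 0, 0], [1, -0.01, -0.115, 0.48, 0, 0, 0], [1, -0.01, -0.115, 0.48, 0, 0, 0], [1, -0.01, -0.115, 0.48, 0, 0, 0], [1, -0.01, -0.115, 0.48, 0, 0, 0], [1, -0.01, -0.115, 0.48, 0, 0, 0], [1, -0.01, -0.115, 0.48, 0, 0, 0], [1, -0.01, -0.115, 0.48, 0, 0, 0], [1, -0.01, -0.115, 0.48, 0, 0, 0]],
])

```text
time_s: 10.95
position: [0.4557, -0.3548, 0.2456]
ee_rot: [0.479, 0.522, -0.477, 0.52]
ft_force: [-0.1, -1.2, 1.1]
opening: 0.0855
```

```bash
python3 - <<'E'
from fit import *
w=read_camera("wrist");cv2.imwrite("pics/w6.png",w["color"][...,::-1])
print(search(w,lambda x,y:circ(x,y,.145,.02),.456,-.354,.012),pix(w,[.456,-.355,.145]))
goal([.456,-.354,.17],4.8)
E
```

```text
(np.float64(0.4555), np.float64(-0.352), np.float32(117.1)) [252.43209269 193.06228495]
jaw+0 shift [ 0.076  -0.0001  0.0005] turn [ 0.003  -0.004  -0.0013]
jaw+180 shift [ 0.076  -0.0001  0.0005] turn [-3.1386e+00  2.0000e-03 -6.3000e-03]
now [ 0.456  -0.3538  0.246 ] jaw 4.97 tilt [ 0.001  0.004 -1.   ] q [-0.662  0.327  0.148  1.394  0.004  0.822] F [-0.   1.1 -0.6] open 0.08548241527709223 t 11.0
```

View pics/w6.png

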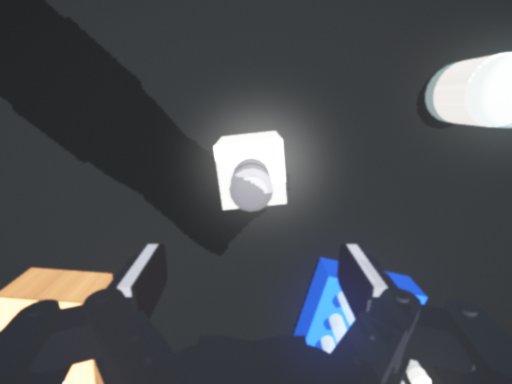

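The electrode head is at (252,188), so it agrees with (0.456, −0.354). I'll descend straight down and grip.

>>> send_rows([
  [[1, 0.03, 0, 0, 0, 0, 0], [1, 0.06, 0, 0, 0, 0, 0], [1, 0.09, 0, 0, 0, 0, 0], [1, 0.11, 0, 0, 0, 0, 0], [1, 0.125, 0, 0, 0, 0, 0], [1, 0.135, 0, 0, 0, 0, 0], [1, 0.14, 0, 0, 0, 0, 0], [1, 0.14, 0, 0, 0, 0, 0], [1, 0.14, 0, 0, 0, 0, 0]],
])

```text
time_s: 11.9
position: [0.4566, -0.3532, 0.1067]
ee_rot: [0.479, 0.522, -0.476, 0.521]
ft_force: [0.3, -0.6, 0.2]
opening: 0.085
```

>>> send_rows([
  [[0, 0, 0, 0, 0, 0, 0], [0, 0, 0, 0, 0, 0, 0], [0, 0, 0, 0, 0, 0, 0], [0, 0, 0, 0, 0, 0, 0], [0, 0, 0, 0, 0, 0, 0], [0, 0, 0, 0, 0, 0, 0], [0, 0, 0, 0, 0, 0, 0], [0, 0, 0, 0, 0, 0, 0], [0, 0, 0, 0, 0, 0, 0]],
])

```text
time_s: 12.8
position: [0.4566, -0.3534, 0.1074]
ee_rot: [0.479, 0.521, -0.477, 0.521]
ft_force: [-0.5, 0.9, 4.3]
opening: 0.0389
```

```bash
python3 -c "
from fit import *
goal([.456,-.354,.225],4.8)"
```

```text
jaw+0 shift [-0.1176 -0.0004  0.0002] turn [ 0.0032 -0.0027 -0.0025]
jaw+180 shift [-0.1176 -0.0004  0.0002] turn [-3.1384  0.0039 -0.0042]
now [ 0.4566 -0.3534  0.1074] jaw 4.98 tilt [ 0.002  0.003 -1.   ] q [-0.661  0.393 -0.115  1.063  0.004  0.823] F [-0.5  0.9  4.3] open 0.03885993608081883 t 12.8
```

>>> send_rows([
  [[0, -0.015, 0, 0, 0, 0, 0], [0, -0.04, 0, 0, 0, 0, 0], [0, -0.065, 0, 0, 0, 0, 0], [0, -0.09, 0, 0, 0, 0, 0], [0, -0.11, 0, 0, 0, 0, 0], [0, -0.12, 0, 0, 0, 0, 0], [0, -0.12, 0, 0, 0, 0, 0]],
])

```text
time_s: 13.5
position: [0.4568, -0.3542, 0.2284]
ee_rot: [0.479, 0.521, -0.476, 0.522]
ft_force: [0.7, -1.0, -1.6]
opening: 0.0385
```

```bash
python3 -c "
from fit import *
goal([.5505,-.108,.19],4.7)"
```

```text
jaw+0 shift [ 0.0392  0.1145 -0.2371] turn [ 0.0048 -0.0013 -0.0041]
jaw+180 shift [ 0.0392  0.1145 -0.2371] turn [-3.1368e+00  6.4000e-03 -2.0000e-03]
now [ 0.4568 -0.3542  0.2284] jaw 4.97 tilt [ 0.004  0.002 -1.   ] q [-0.662  0.329  0.108  1.347  0.004  0.822] F [ 0.7 -1.  -1.6] open 0.03851673619968921 t 13.5
```

>>> send_rows([
  [[0, 0, 0.01, -0.02, 0.004, 0, 0], [0, 0, 0.027, -0.056, 0.004, 0, 0], [0, 0, 0.045, -0.093, 0.004, 0, 0], [0, 0, 0.063, -0.13, 0.004, 0, 0], [0, 0.01, 0.081, -0.167, 0.004, 0, 0], [0, 0.02, 0.098, -0.203, 0.004, 0, 0], [0, 0.03, 0.11, -0.228, 0.004, 0, 0], [0, 0.039, 0.1145, -0.237, 0.004, 0, 0], [0, 0.039, 0.1145, -0.237, 0.004, 0, 0], [0, 0.039, 0.1145, -0.237, 0.004, 0, 0]],
])

```text
time_s: 14.5
position: [0.5499, -0.1087, 0.1896]
ee_rot: [0.48, 0.52, -0.478, 0.521]
ft_force: [-0.6, -0.6, -0.9]
opening: 0.0384
```

```bash
python3 - <<'E'
from fit import *
goal([.5439,-.0282,.19],4.7)
s=read_camera("side");w=read_camera("wrist")
o=np.zeros((600,800,3),np.uint8)
o[:300,:400]=cv2.resize(w["color"][...,::-1],(400,300))
o[300:,:400]=cv2.resize(w["color"][230:380,150:350,::-1],(400,300),interpolation=cv2.INTER_CUBIC)
o[:,400:]=cv2.resize(s["color"][155:275,200:280,::-1],(400,600),interpolation=cv2.INTER_CUBIC)
cv2.imwrite("pics/m7.png",o)
np.savez("m7.npz",p=read_state()["position"])
# predicted pixels (in composite coords) for fork features, side and wrist
th=np.radians(4.7);yv=np.array([-np.sin(th),np.cos(th)]);xv=np.array([yv[1],-yv[0]]);f=np.array([.5439,-.0282])
for nm,a,b,z in[("tineL in end",-.0095,-.029,.158),("tineR in end",.0095,-.029,.158),("slot back",0,.0095,.15)]:
    P=[*(f+a*xv+b*yv),z];q=pix(s,P);r=pix(w,P);print(nm,"side",400+(q[0]-200)*5,(q[1]-155)*5,"wrist",(r-[150,230])*2+[0,300])
p=read_state()["position"]
for nm,z in[("shoulder",p[2]-.022),("guardtop",p[2]-.084),("tip",p[2]-.102)]:
    q=pix(s,[p[0],p[1],z]);print(nm,400+(q[0]-200)*5,(q[1]-155)*5)
E
```

```text
jaw+0 shift [-0.0003  0.0007 -0.0807] turn [ 0.0007 -0.0012 -0.0026]
jaw+180 shift [-0.0003  0.0007 -0.0807] turn [-3.1409e+00  4.0000e-03 -2.0000e-03]
now [ 0.5499 -0.1087  0.1896] jaw 4.74 tilt [ 0.002  0.001 -1.   ] q [-0.196  0.314 -0.016  1.24   0.002  1.292] F [-0.6 -0.6 -0.9] open 0.03837105346847136 t 14.5
tineL in end side 561.0999200142141 247.49581217840145 wrist [173.69476507 126.44370424]
tineR in end side 599.405799967315 243.83945510761762 wrist [237.96396115 126.40970922]
slot back side 571.0768891893581 201.38942758813215 wrist [205.78263656 -11.06259731]
shoulder 592.897895666239 310.9610273439546
guardtop 593.2716759337968 394.0750038234512
tip 593.3745466052967 416.94938033166807
```

View pics/m7.png

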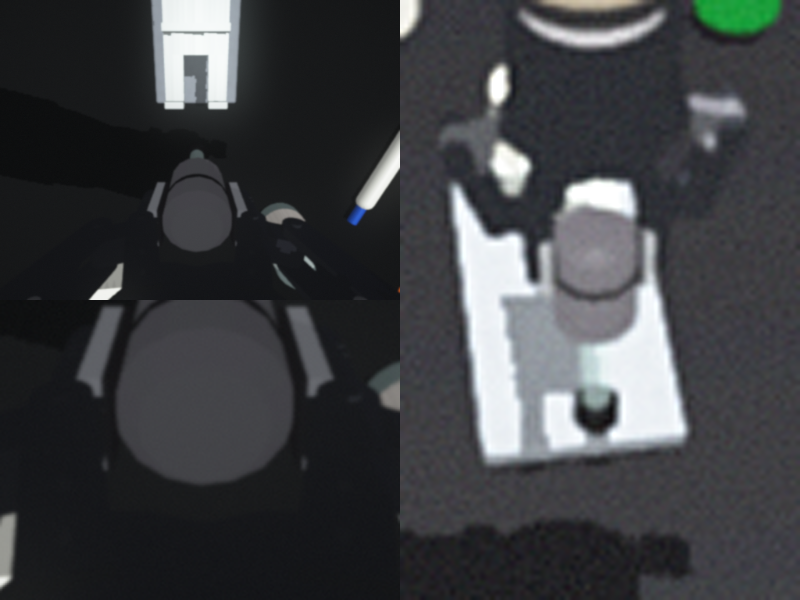

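The wrist view shows the slot at u 184–208 (centre about 196) and the shaft and head centred at about 197, so they are aligned within 1 mm. In the side view the electrode hangs upright with its guard tip at (596,430). I'll slide it in at this height.

>>> send_rows([
  [[0, 0, 0, -0.015, 0, 0, 0], [0, 0, 0, -0.03, 0, 0, 0], [0, 0, 0, -0.038, 0, 0, 0], [0, 0, 0, -0.045, 0, 0, 0], [0, 0, 0, -0.052, 0, 0, 0], [0, 0, 0, -0.059, 0, 0, 0], [0, 0, 0, -0.066, 0, 0, 0], [0, 0, 0, -0.073, 0, 0, 0], [0, 0, 0, -0.078, 0, 0, 0], [0, 0, 0, -0.081, 0, 0, 0], [0, 0, 0, -0.081, 0, 0, 0]],
])

```text
time_s: 15.7
position: [0.5436, -0.0283, 0.1905]
ee_rot: [0.48, 0.519, -0.478, 0.521]
ft_force: [-0.0, -0.1, -1.4]
opening: 0.0387
```

```bash
python3 -c "
from fit import *
goal([.5439,-.0282,.1725],4.7)"
```

```text
jaw+0 shift [ 0.018   0.0002 -0.    ] turn [-0.0001 -0.0009 -0.0041]
jaw+180 shift [ 0.018   0.0002 -0.    ] turn [ 3.1414e+00 -6.4000e-03  1.5000e-03]
now [ 0.5436 -0.0283  0.1905] jaw 4.69 tilt [ 0.004  0.001 -1.   ] q [-5.300e-02  2.850e-01 -5.500e-02  1.227e+00  1.000e-03  1.436e+00] F [-0.  -0.1 -1.4] open 0.03869627062431677 t 15.7
```

No contact on the way in. I'll lower until contact, which I expect at TCP z of about 0.172.

>>> send_rows([
  [[0, 0.004, 0, 0, 0, 0, 0], [0, 0.008, 0, 0, 0, 0, 0], [0, 0.011, 0, 0, 0, 0, 0], [0, 0.013, 0, 0, 0, 0, 0], [0, 0.015, 0, 0, 0, 0, 0], [0, 0.016, 0, 0, 0, 0, 0], [0, 0.017, 0, 0, 0, 0, 0], [0, 0.017, 0, 0, 0, 0, 0]],
])

```text
time_s: 16.5
position: [0.5437, -0.0282, 0.1734]
ee_rot: [0.48, 0.519, -0.478, 0.521]
ft_force: [-0.1, 0.1, -1.3]
opening: 0.0384
```

>>> send_rows([
  [[0, 0.0005, 0, 0, 0, 0, 0], [0, 0.001, 0, 0, 0, 0, 0], [0, 0.0015, 0, 0, 0, 0, 0], [0, 0.002, 0, 0, 0, 0, 0], [0, 0.002, 0, 0, 0, 0, 0]],
])

```text
time_s: 17.0
position: [0.5438, -0.0283, 0.1724]
ee_rot: [0.481, 0.519, -0.478, 0.521]
ft_force: [-2.3, 0.3, 7.2]
opening: 0.0388
```

Contact came at the expected height: shoulder on the fork, 7 N. I'll release gently and retreat upward.

>>> send_rows([
  [[0, 0, 0, 0, 0, 0, 0], [0.55, 0, 0, 0, 0, 0, 0], [0.65, 0, 0, 0, 0, 0, 0], [0.85, 0, 0, 0, 0, 0, 0], [1, 0, 0, 0, 0, 0, 0], [1, 0, 0, 0, 0, 0, 0], [1, 0, 0, 0, 0, 0, 0]],
])

```text
time_s: 17.7
position: [0.5438, -0.0283, 0.1723]
ee_rot: [0.481, 0.519, -0.478, 0.521]
ft_force: [0.4, 0.2, -0.6]
opening: 0.0854
```

>>> send_rows([
  [[1, -0.01, 0, 0, 0, 0, 0], [1, -0.03, 0, 0, 0, 0, 0], [1, -0.05, 0, 0, 0, 0, 0], [1, -0.08, 0, 0, 0, 0, 0], [1, -0.11, 0, 0, 0, 0, 0], [1, -0.13, 0, 0, 0, 0, 0], [1, -0.14, 0, 0, 0, 0, 0], [1, -0.14, 0, 0, 0, 0, 0]],
])

```text
time_s: 18.5
position: [0.5436, -0.0284, 0.3138]
ee_rot: [0.481, 0.518, -0.477, 0.522]
ft_force: [1.0, -0.0, -0.3]
opening: 0.0854
```

```bash
python3 - <<'E'
from fit import *
s=read_camera("side");w=read_camera("wrist");t=read_camera("top")
o=np.zeros((600,800,3),np.uint8)
o[:300,:400]=cv2.resize(w["color"][...,::-1],(400,300))
o[300:,:400]=cv2.resize(s["color"][...,::-1],(400,300))
o[:,400:]=cv2.resize(s["color"][130:250,200:280,::-1],(400,600),interpolation=cv2.INTER_CUBIC)
cv2.imwrite("pics/m8.png",o)
for z in(.208,.21,.212):print("head side",z,search(s,lambda x,y:circ(x,y,z,.02),.5439,-.0282,.01),"wrist",search(w,lambda x,y:circ(x,y,z,.02),.5439,-.0282,.01))
print("lid side",search(s,lambda x,y:circ(x,y,.112,.021),.5304,.1343))
goal([.54,-.03,.3],4.7)
E
```

```text
head side 0.208 (np.float64(0.5499), np.float64(-0.0307), np.float32(228.3)) wrist (np.float64(0.5419), np.float64(-0.0197), np.float32(136.6))
head side 0.21 (np.float64(0.5499), np.float64(-0.0332), np.float32(229.4)) wrist (np.float64(0.5419), np.float64(-0.0197), np.float32(136.0))
head side 0.212 (np.float64(0.5499), np.float64(-0.0352), np.float32(229.8)) wrist (np.float64(0.5419), np.float64(-0.0192), np.float32(136.2))
lid side (np.float64(0.5299), np.float64(0.1358), np.float32(316.6))
jaw+0 shift [ 0.0113 -0.0029  0.0014] turn [-0.0002 -0.0009 -0.0035]
jaw+180 shift [ 0.0113 -0.0029  0.0014] turn [ 3.1414e+00 -5.4000e-03  1.5000e-03]
now [ 0.5427 -0.0284  0.3113] jaw 4.69 tilt [ 0.003  0.001 -1.   ] q [-5.300e-02  2.560e-01  2.130e-01  1.525e+00  1.000e-03  1.436e+00] F [ 0.1  0.5 -0. ] open 0.08498250620943518 t 18.65
```

The picture limit is reached, so I'll check the electrode numerically with a silhouette comparison against the expected pose.

```bash
python3 - <<'E'
from fit import *
c=read_camera("side")
def P(h):return pix(c,[.5438,-.0292,h]).round(1)
print("axis px: top",P(.21),"shoulder",P(.15),"guardtop",P(.088),"tip",P(.07))
g=cv2.cvtColor(c["color"],cv2.COLOR_RGB2GRAY)
u,v=P(.15).astype(int)
print("cols",u-16,"..",u+15)
for r in range(v-30,v+26):print(r,' '.join("%2d"%(x//10) for x in g[r,u-16:u+16]))
E
```

```text
axis px: top [234.4 181.1] shoulder [234.6 198.2] guardtop [234.9 214.6] tip [234.9 219.1]
cols 218 .. 249
168  7 14 19 17 19 21 22 22 21 21 21 21 21 21 21 19 18 23 23 11  4  5  6  5  6  5  6  5  5  5  5  5
169 15 25 25 17 15 19 20 21 21 21 22 21 20 20 19 16 17 25 25 22  7  5  6  5  6  5  5  5  5  6  6  5
170 23 25 25 15 12 14 17 18 19 20 19 18 18 16 15 12 19 25 25 25 12  5  5  5  5  6  6  5  6  5  5  5
171 25 25 25 18 12 12 13 14 15 16 16 14 13 12 11 11 21 25 25 25 16  4  5  5  5  5  5  5  5  6  5  5
172 25 25 25 24 15 11 11 11 12 12 12 11 11 11 12 17 25 25 25 25 18  5  4  5  5  6  5  6  5  5  5  6
173 25 25 25 25 22 16 13 12 12 12 12 13 14 15 19 25 25 25 25 25 24 15  7  4  5  6  6  6  6  5  5  6
174 23 25 25 25 25 24 23 21 20 21 22 22 23 24 25 25 25 25 25 25 25 25 14  5  4  5  5  5  6  5  5  5
175 20 25 25 25 25 25 25 25 25 25 25 25 25 25 25 25 25 25 25 25 25 25 18  5  4  6  5  5  6  6  5  6
176 18 24 25 25 25 25 25 25 25 25 25 25 25 25 25 25 25 25 25 25 25 25 21  6  4  5  5  5  5  5  5  5
177 23 24 24 25 25 25 25 25 25 25 25 25 25 25 25 25 25 25 25 25 25 25 22  9  5  6  5  5  5  6
[... 3906 characters left out ...]

217 23 24 23 16 14 14 14 14 15 15 15 15 14  8  3  3  5  7  5  3  2 10 22 24 24 24 24 24 23 23 23 24
218 23 24 23 17 14 14 14 15 15 14 14 15 13  8  3  2  3  3  3  3  2 11 24 24 24 23 23 23 23 23 23 23
219 24 24 23 17 14 15 14 15 14 15 15 15 15 10  5  2  3  3  3  2  3 14 24 24 24 24 24 23 23 23 23 23
220 23 23 23 17 14 14 14 15 15 15 14 14 15 14  7  4  2  3  3  3  8 18 24 24 23 23 23 24 23 24 23 23
221 23 24 23 17 13 14 15 15 15 14 14 15 14 15 12  9  6  6  7  8 15 24 24 24 23 23 23 23 23 24 23 24
222 23 23 23 19 15 14 14 15 14 14 15 15 15 14 14 14 14 12 13 14 17 24 24 24 23 23 24 23 23 24 24 23
223 23 23 24 23 17 14 14 15 14 14 14 15 15 15 15 15 15 14 15 14 17 24 24 24 24 23 24 23 24 24 23 23
```

The silhouette matches the expected seated pose: head columns 228–241 (axis 234.8, predicted 234.5), shoulder front edge at row 202, guard axis 235 directly below it. I'll hand the job in.

```bash
python3 -c "
from workcell import *
print(finish_job())"
```

```text
the job is handed in; nothing more can be done
None
```

I stood the tall jar in the stand's ring and hung the electrode in the fork, then handed the job in at about 18.7 s of the allowed 61 s. No verdict was reported.

- **Jar:** It touched down at TCP z of about 0.059 m, which is the foot-plate height. After release, the side camera put its lid at (0.530, 0.136), against a ring axis of (0.530, 0.134).
- **Electrode:** It went in sideways with no contact force. It seated at the expected height with 7 N and was released. In the side image its head, shoulder and guard matched the seated, upright pose to within a pixel.
- **Checks that disagreed:**
  - The wrist camera read about 3–5 mm too far in +y compared with the other two views, so I allowed for that.
  - The circle fits of the electrode head's top were unreliable. They gave x from 0.542 to 0.550, and one hit the edge of its search range. For the seated pose I relied on the silhouette and the contact height instead.
- **Not checked:**
  - The 12-picture limit blocked my last look, so the electrode in the fork was checked only from pixel values.
  - I did not measure the squat jar, bottle or tip box again at the end. The planned path kept clear of them, and no unexpected force appeared at the readings after each move.

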